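Tap three clock movements into motion

ROBOT

A 6-joint arm with a two-finger parallel gripper is mounted at the origin on the work surface. World frame = base frame: x ahead of the robot, y to its left, z up, the work surface at z = 0. Lengths are in mm, angles in rad, forces in N, time in s.
With the tool pointing down it reaches from about 350 to 775 mm from the base axis. Payload 7.3 kg.
Tool frame: the origin (TCP) lies midway between the tips of the shut fingers; the grasp point (between the pads) lies 19 mm behind it; z points along the fingers, y is the direction in which the jaws open and shut (so a half turn about z gives the same grasp; the last joint's range is limited). The gripper opens to 92 mm and grips with 3 to 60 N. Pads are 19 mm wide; open, the fingers measure 130 mm over their backs; the gripper's body (75 mm by 190 mm) begins 47 mm behind the grasp point.
Start: joints at [1.077, 0.342, 1.524, -0, 1.275, -0.146], TCP at [178.924, 493.594, 187.841] pointing down, gripper open.
Joint ranges: [-2.53, 2.53], [-0.77, 2.02], [0.04, 2.7], [-1, 4.14], [0.28, 2.66], [-3.11, 3.11]. Speed limits (rad/s): [2.57, 2.57, 3.14, 3.14, 3.14, 3.14].

INTERFACE

Orientations are given as [roll, pitch, yaw] about the fixed x, y, z axes, in that order (R = Rz(yaw) Ry(pitch) Rx(roll)).
In Python, from plant import sensors, imaging, ticket gives the robot as it stands. The module is installed in compiled form; this text tells all that it offers.
- The arm moves only by the tool arm_command, never from a script. Its argument "increments" is one flat list of numbers, 5 for each row, row after row: the closure, from 0 (fully open) to 1 (shut), then the shift along the tool's x, y, z in mm, then the turn about the tool's z in degrees. In form: [hand, dx, dy, dz, spin, hand, dx, dy, dz, spin, ...]. A call has 1 to 20 rows; each row is the pose to reach, as a shift and turn from the pose commanded when the call began, along the tool's axes at that moment; what a row does not reach only later rows make up. A row lasts 1/8 s, in which the tool goes at most 62.5 mm and 10.7 degrees, less where a joint would pass 70% of its speed; a pose out of reach is approached as far as the arm can. A call with a gripper value outside its range is refused whole. The fingers move at their own pace and stop on an object; the grip force is fixed at half the most. Time passes only in rows, so rows that repeat a pose let the fingers close. It gives the time, the measured TCP pose, the force and the opening at its end, in the units of the state.
- sensors.get_obs(): the state, without advancing time (a new reading comes with each control period).
- imaging.capture(name): name is "side" or "top"; returns the picture (480x640x3 uint8, blue, green, red); there is no depth.
- imaging.calibration(name): a dict with "fx", "fy", "cx", "cy" (pixels), "world_to_cam" (4x4, takes a point from world to camera coordinates). Camera axes: x right, y down, z forward; pixel columns grow to the right and rows downward; lengths in mm; the calibration is good to about 2 mm. A picture is of the moment at which its call begins. calibration takes no time and is no camera call.
- ticket.close_job(): hands the job in, once; it reports no verdict.
The state is a dict: "time": time; "joint_positions": joint angles; "dq": joint speeds; "tau": joint torques, N m; "tool_pos": TCP position; "tcp_rot": TCP orientation; "contact_force": force on the tool from outside, world axes, zero at the start; "moment": the same for the moment, N m; "grip_width": finger opening in mm.
Only numpy, scipy, OpenCV 4.12 (cv2) and the standard library are available. Lean on these libraries where they do the work, as an engineer would, in place of code of your own. Each camera call takes 0.05 s, during which the arm holds its last target. There are 200 camera calls.

TASK

Start the three clock movements on test one after another: with closed fingertips, lightly tap down the plunger with the blue cap, then the one with the white cap, then the one with the red cap, each until it has sunk about halfway or more; it stays down by itself. Tap gently rather than ramming a plunger against its stop, do not lift or shift the stands, and leave everything else on the bench, the lamp switch included, as it is.

Things in the scene. Friction and masses are not known exactly. Their poses are not given: they have to be found in the camera images.
- blue_stand: Loose test stand (0.95 kg) with a brass clock movement on a walnut foot 90 x 100 mm, carrying a plunger with a blue cap. Origin: centre of the underside of the foot, on the bench; z up. Steel bridge on top of the movement, 58 x 84 mm, its top 98 mm above the origin. Stands upright by its own weight; any yaw.
- blue_cap (a point): Centre of the flat top of the blue plunger cap, a disc 32 mm across and 8 mm thick on a stem above the middle of the bridge; it moves down with the plunger, from 118-120 mm above the bench at the start to 106 mm fully down.
- blue_plunger (a joint): How far this plunger is down, m: 0 to 0.002 at the start, 0.014 at its hard stop. It slides straight down under a steady push of about 3 N and stays where it is left. The movement starts once it is more than 0.006 down; about 0.009 is a good light tap. Over 20 N is too hard.
- white_stand: Loose test stand (0.95 kg) with a brass clock movement on a walnut foot 90 x 100 mm, carrying a plunger with a white cap. Origin: centre of the underside of the foot, on the bench; z up. Steel bridge on top of the movement, 58 x 84 mm, its top 98 mm above the origin. Stands upright by its own weight; any yaw.
- white_cap (a point): Centre of the flat top of the white plunger cap, a disc 32 mm across and 8 mm thick on a stem above the middle of the bridge; it moves down with the plunger, from 118-120 mm above the bench at the start to 106 mm fully down.
- white_plunger (a joint): How far this plunger is down, m: 0 to 0.002 at the start, 0.014 at its hard stop. It slides straight down under a steady push of about 3 N and stays where it is left. The movement starts once it is more than 0.006 down; about 0.009 is a good light tap. Over 20 N is too hard.
- red_stand: Loose test stand (0.95 kg) with a brass clock movement on a walnut foot 90 x 100 mm, carrying a plunger with a red cap. Origin: centre of the underside of the foot, on the bench; z up. Steel bridge on top of the movement, 58 x 84 mm, its top 98 mm above the origin. Stands upright by its own weight; any yaw.
- red_cap (a point): Centre of the flat top of the red plunger cap, a disc 32 mm across and 8 mm thick on a stem above the middle of the bridge; it moves down with the plunger, from 118-120 mm above the bench at the start to 106 mm fully down.
- red_plunger (a joint): How far this plunger is down, m: 0 to 0.002 at the start, 0.014 at its hard stop. It slides straight down under a steady push of about 3 N and stays where it is left. The movement starts once it is more than 0.006 down; about 0.009 is a good light tap. Over 20 N is too hard.
- bowl: Bystander: pewter bowl 124 mm across, 42 mm high, brass ratchet wheels in it. Origin: centre of its underside.
- bob1: Bystander: walnut pendulum bob, a disc 60 mm across, 21 mm high, lying flat. Origin: centre of its underside.
- bob2: Bystander: second walnut pendulum bob, the same as the first.
- tin: Bystander: round red lacquered tin, 70 mm across, 42 mm high. Origin: centre of its underside.
- crutch: Bystander: blued steel crutch lying flat, 146 mm long along its x, 30 mm across its fork, 6 mm high. Origin: near its middle, on the bench.
- shade (a point): Centre of the lower rim of the green shade of the fixed bench lamp, 270 mm above the bench. The shade is 148 mm across and 75 mm high; its stand, with a foot 120 mm across, is about 105 mm further back and left.
- switch_tip (a point): Tip of the black toggle lever of the lamp switch, a small black block fixed to the bench, under 80 mm high. To be left as it is.

How it is judged (in metres and radians):
On the way, in this order (a step that is already met when the one before it is completed fails the run):
1. the blue plunger is down, the white and red still up (value of joint blue_plunger above 0.006 m and value of joint each of white_plunger, red_plunger below 0.004 m), for 0.1 s.
2. the white plunger is down too, the red still up (value of joint each of blue_plunger, white_plunger above 0.006 m and value of joint red_plunger below 0.004 m), for 0.1 s.
3. the red plunger is down too (value of joint each of blue_plunger, white_plunger, red_plunger above 0.006 m), for 0.1 s.
At the end, for the whole second after the job is handed in: All three plungers are more than 6 mm down, the stands upright, at rest and within 20 mm of where they stood, the other loose things within 15 mm of theirs and the switch lever within 8 mm of its place (all of step 3 and distance of each of blue_stand, white_stand, red_stand from where it was at the start of the episode below 0.02 m and angle between each of blue_stand, white_stand, red_stand's own z axis and vertical below 0.1 rad and linear speed of each of blue_stand, white_stand, red_stand below 0.02 m/s and distance of each of bowl, bob1, bob2, tin, crutch from where it was at the start of the episode below 0.015 m and distance of switch_tip from where it was at the start of the episode below 0.008 m); the robot touches nothing.
It fails at once if the white plunger is pushed before the blue one is down, or the red before the white ((value of joint white_plunger above 0.004 m and value of joint blue_plunger below 0.006 m) or (value of joint red_plunger above 0.004 m and value of joint white_plunger below 0.006 m)).
It fails at once if a stand or its cap is pushed with more than 20 N (contact force between any of the fingers, the arm and blue_stand above 20 N or contact force between any of the fingers, the arm and white_stand above 20 N or contact force between any of the fingers, the arm and red_stand above 20 N).
It fails at once if a stand is lifted, shifted by more than 20 mm or tipped (height (world z) of any of blue_stand, white_stand, red_stand above 0.01 m or distance of any of blue_stand, white_stand, red_stand from where it was at the start of the episode above 0.02 m or angle between any of blue_stand, white_stand, red_stand's own z axis and vertical above 0.15 rad).
It fails at once if one of the other things on the bench is moved by more than 15 mm, or the lamp switch by more than 8 mm (distance of any of bowl, bob1, bob2, tin, crutch from where it was at the start of the episode above 0.015 m or distance of switch_tip from where it was at the start of the episode above 0.008 m).
It also fails if it takes over 43 s, if anything falls off the work surface, if the arm or the gripper's body presses on something with over 40 N, if the wrist force passes 120 N, or if a joint passes its speed limit or range.

## Working session

There is one attempt and no reset: what is moved stays moved. The work goes in short steps, Python scripts to look and compute and a tool call to move; the robot and the scene stay as the last step left them, time stands still between calls to the robot, and variables do not carry over. Pictures are saved under pics/ and viewed, about 8 in all and at most 12, crops included, and the job is handed in when it is done.

Besides the shell and the picture viewer there is one more tool, called after "Emit:" as name(argument=value, ...) on one line, values as JSON. arm_command: Moves the arm, as the interface text tells. Its arguments: {"type":"object","properties":{"increments":{"type":"array","items":{"type":"number"}}},"required":["increments"]}

```bash
mkdir -p pics
python3 - <<'E'
from plant import sensors, imaging
import cv2
for n in("side","top"):
    cv2.imwrite(f"pics/{n}0.png",imaging.capture(n)); c=imaging.calibration(n); print(n,{k:(v if not hasattr(v,'tolist') else v.round(3).tolist()) for k,v in c.items()})
print(sensors.get_obs())
E
```

```text
side {'fx': 462.038738795225, 'fy': 462.038738795225, 'cx': 322.882289074536, 'cy': 235.6520859691437, 'world_to_cam': [[0.985, -0.173, 0.014, -571.056], [-0.085, -0.552, -0.83, 221.279], [0.151, 0.816, -0.558, 997.609], [0.0, 0.0, 0.0, 1.0]]}
top {'fx': 495.4591516473992, 'fy': 495.4591516473992, 'cx': 323.893542706281, 'cy': 234.8451017901761, 'world_to_cam': [[-0.01, -1.0, 0.014, 12.538], [-0.987, 0.008, -0.159, 603.504], [0.159, -0.016, -0.987, 1222.135], [0.0, 0.0, 0.0, 1.0]]}
{'time': 0.1, 'joint_positions': array([ 1.07698094e+00,  3.42631236e-01,  1.52493191e+00, -3.22779583e-05,
        1.27543033e+00, -1.46001985e-01]), 'dq': array([-9.21129195e-04, -2.27434747e-03, -1.41453626e-03,  2.33715809e-04,
       -7.05397726e-04, -7.90550832e-05]), 'tau': array([ 9.50747162e-04, -4.32004809e+01, -2.44695371e+01,  7.17805442e-02,
        5.26064623e-02, -2.89795537e-05]), 'tool_pos': array([178.72541735, 493.18078204, 187.22219836]), 'tcp_rot': array([-3.14020225e+00, -1.73257685e-04,  2.79378855e+00]), 'contact_force': array([-0.13722107, -0.03376643,  0.20102638]), 'moment': array([-0.03715246, -0.07253478,  0.06041541]), 'grip_width': 91.91853958037692}
```

View pics/side0.png

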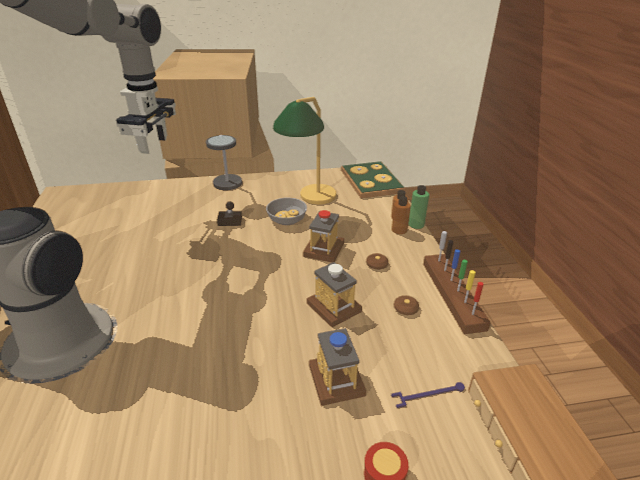

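View pics/top0.png

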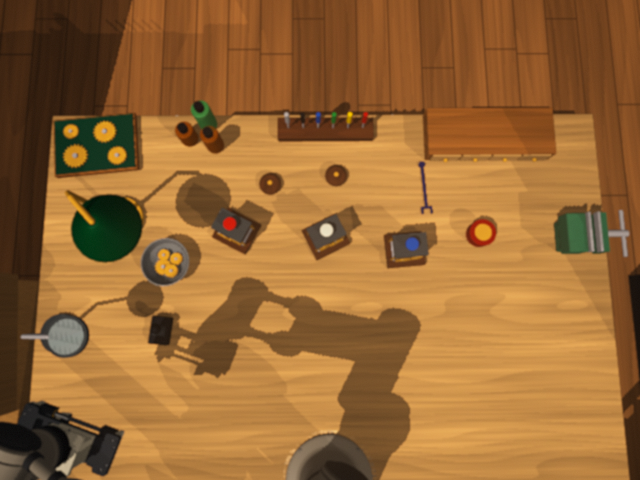

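The side view shows the caps at about blue (338,340), white (335,271) and red (324,216). In the top view they are at about blue (412,243), white (327,230) and red (231,224). The lamp shade is at (107,228) and the switch at (161,330), both on the left, and the tin is at (482,232).

```bash
cat > h.py <<'E'
import numpy as np, cv2
from plant import imaging
def ray(n,u,v):
    c=imaging.calibration(n); W=np.array(c["world_to_cam"]); R=W[:3,:3]
    return -R.T@W[:3,3], R.T@np.array([(u-c["cx"])/c["fx"],(v-c["cy"])/c["fy"],1])
def onplane(n,u,v,z):
    o,d=ray(n,u,v); return o+d*(z-o[2])/d[2]
def blob(img,near,col,r=14):
    h=cv2.cvtColor(img,cv2.COLOR_BGR2HSV).astype(int); H,S,V=h[...,0],h[...,1],h[...,2]
    m={"blue":(abs(H-112)<12)&(S>130)&(V>80),"white":(S<60)&(V>150),"red":((H<8)|(H>172))&(S>160)&(V>90)}[col]
    k=np.zeros(m.shape,np.uint8); cv2.circle(k,near,r,1,-1); m=(m&(k>0)).astype(np.uint8)
    n,l,s,c=cv2.connectedComponentsWithStats(m); i=1+s[1:,4].argmax(); return c[i],s[i]
E
python3 - <<'E'
from h import *
S=cv2.imread("pics/side0.png");T=cv2.imread("pics/top0.png")
for n,s,t in(("blue",(338,340),(412,243)),("white",(335,271),(327,230)),("red",(324,216),(231,224))):
    cs,ss=blob(S,s,n);ct,st=blob(T,t,n)
    o1,d1=ray("side",*cs);o2,d2=ray("top",*ct)
    k=np.linalg.lstsq(np.c_[d1,-d2],o2-o1,rcond=None)[0];p,q=o1+k[0]*d1,o2+k[1]*d2
    print(n,cs.round(1),ss,ct.round(1),st,"tri",((p+q)/2).round(1),"gap",np.linalg.norm(p-q).round(1),"top@117",onplane("top",*ct,117).round(1),"side@117",onplane("side",*cs,117).round(1))
for n,u,v,z in(("shade",107,228,270),("switch",161,330,40),("tin",482,232,42),("bowl",166,261,30)): print(n,onplane("top",u,v,z).round())
E
```

```text
blue [337.9 338.1] [331 333  15  11 141] [411.6 243.5] [406 238  12  12 116] tri [ 570.  -204.4  116.3] gap 0.7 top@117 [ 569.6 -204.3  117. ] side@117 [ 570.2 -205.   117. ]
white [334.7 268.7] [328 264  15  11 132] [325.9 229.9] [320 224  13  13 127] tri [605.3   3.1 113.9] gap 0.1 top@117 [604.8   3.2 117. ] side@117 [604.5  -0.8 117. ]
red [324.  213.8] [319 210  11   8  70] [229.4 223.2] [223 217  14  14 158] tri [623.2 237.5 114.5] gap 0.5 top@117 [623.  237.1 117. ] side@117 [622.2 233.4 117. ]
shade [586. 466. 270.]
switch [368. 415.  40.]
tin [ 609. -403.   42.]
bowl [542. 413.  30.]
```

Emit:
arm_command(increments=[1,-12,-10,0,0,1,-36,-31,0,0,1,-73,-63,0,0,1,-115,-99,0,0,1,-157,-136,0,0,1,-200,-173,0,0,1,-242,-209,0,0,1,-285,-246,0,0,1,-327,-282,0,0,1,-369,-319,0,0,1,-412,-356,0,0,1,-454,-392,0,0,1,-497,-429,0,0,1,-533,-460,0,0,1,-563,-486,0,0,1,-587,-507,0,0,1,-600,-518,0,0,1,-606,-523,0,0,1,-606,-523,0,0,1,-606,-523,0,0])

```text
time: 2.6
tool_pos: [570.0, -204.0, 188.0]
tcp_rot: [3.141, -0.0, 2.794]
contact_force: [-0.7, -0.6, 0.3]
grip_width: 0.2
```

Emit:
arm_command(increments=[1,0,0,6,0,1,0,0,18,0,1,0,0,32,0,1,0,0,44,0,1,0,0,50,0,1,0,0,53,0,1,0,0,53,0,1,0,0,53,0])

```text
time: 3.6
tool_pos: [570.7, -204.8, 135.2]
tcp_rot: [-3.142, 0.001, 2.794]
contact_force: [-0.8, 0.1, 0.8]
grip_width: 0.4
```

Run:
```python
from h import *
from plant import sensors
o=sensors.get_obs();print(o["tool_pos"],o["contact_force"])
s=imaging.capture("side");t=imaging.capture("top")
a=cv2.resize(s[270:410,260:420],None,fx=2.5,fy=2.5,interpolation=cv2.INTER_CUBIC)
b=cv2.resize(t[173:313,332:492],None,fx=2.5,fy=2.5,interpolation=cv2.INTER_CUBIC)
cv2.imwrite("pics/b1.png",np.hstack([a,b]))
```

```text
[ 570.65420976 -204.77727758  135.24272381] [-0.76956051  0.13642905  0.7611126 ]
```

View pics/b1.png

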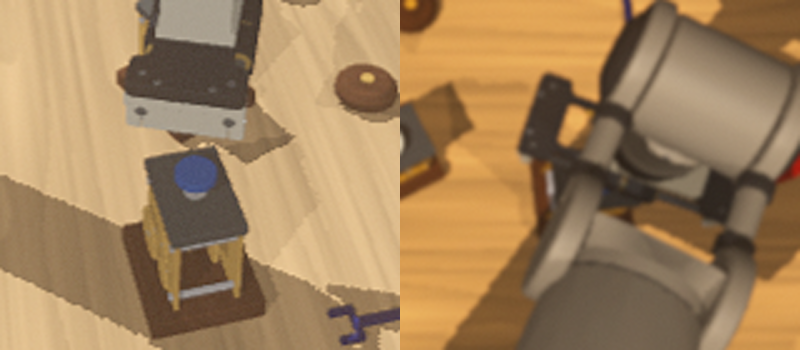

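The crop shows the blue cap in the clear at (197,175), with the gripper body above it. The fingertips are hard to make out, so I'll project the TCP into the picture before pressing.

Run:
```python
from h import *
from plant import sensors
o=sensors.get_obs();p=o["tool_pos"]
s=imaging.capture("side");c=imaging.calibration("side");W=np.array(c["world_to_cam"])
def pr(q):
    q=W[:3,:3]@q+W[:3,3];return np.array([c["fx"]*q[0]/q[2]+c["cx"],c["fy"]*q[1]/q[2]+c["cy"]])
x0,y0=270,230
b=cv2.resize(s[y0:y0+140,x0:x0+130],None,fx=4,fy=4,interpolation=cv2.INTER_CUBIC)
for dz,col in((0,(0,0,255)),(66,(0,255,255))):
    u=pr(p+[0,0,dz]);print(dz,u); cv2.circle(b,tuple(int(4*k) for k in u-[x0,y0]),4,col,1)
cv2.imwrite("pics/b2.png",b)
```

```text
0 [338.33352412 330.89782344]
66 [339.55950803 303.80352209]
```

View pics/b2.png

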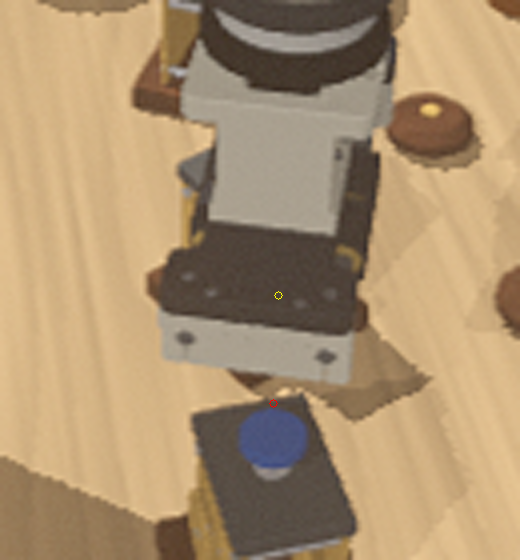

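Run:
```python
from h import *
from plant import sensors
o=sensors.get_obs();p=o["tool_pos"]
c=imaging.calibration("side");W=np.array(c["world_to_cam"])
def pr(q):
    q=W[:3,:3]@q+W[:3,3];return np.array([c["fx"]*q[0]/q[2]+c["cx"],c["fy"]*q[1]/q[2]+c["cy"]])
tx,ty=np.array([-.94,.341,0]),np.array([.341,.94,0])
for nm,q in(("end L",-95*ty+37*tx+[0,0,66]),("end R",-95*ty-37*tx+[0,0,66]),("tip near a",-19*ty+9.5*tx),("tip near b",-19*ty-9.5*tx),("10 near",-10*ty),("tip far",10*ty)):
    print(nm,((pr(p+q)-[270,230])*4).round())
```

```text
end L [151. 444.]
end R [337. 470.]
tip near a [246. 431.]
tip near b [288. 437.]
10 near [270. 420.]
tip far [276. 388.]
```

The gripper sits about 20 px higher in the picture than the reported TCP implies, and no fingertips show at the projected spot. I won't press until that's explained. I'll check the start picture and a fresh one against projections.

Run:
```python
from h import *
from plant import sensors
o=sensors.get_obs();p=o["tool_pos"];print(o["time"],p,o["tcp_rot"],o["joint_positions"],o["grip_width"])
c=imaging.calibration("side");W=np.array(c["world_to_cam"])
def pr(q):
    q=W[:3,:3]@q+W[:3,3];return np.array([c["fx"]*q[0]/q[2]+c["cx"],c["fy"]*q[1]/q[2]+c["cy"]])
s1=imaging.capture("side");cv2.imwrite("pics/s_now.png",s1)
out=[]
tx,ty=np.array([-.94,.341,0]),np.array([.341,.94,0])
for im,q,x0,y0 in((cv2.imread("pics/side0.png"),np.array([178.7,493.2,187.2]),90,40),(s1,p,270,225)):
    b=cv2.resize(im[y0:y0+145,x0:x0+100],None,fx=4,fy=4,interpolation=cv2.INTER_CUBIC)
    for d,col in((0*ty,(0,0,255)),(-46*ty,(255,0,0)),(46*ty,(0,255,0)),(np.array([0,0,66.]),(0,255,255))):
        u=pr(q+d); cv2.circle(b,tuple(int(4*k) for k in u-[x0,y0]),4,col,2); print(u.round(1))
    out.append(b)
cv2.imwrite("pics/cmp.png",np.hstack(out))
```

```text
3.75 [ 570.55924416 -204.74140976  135.16753354] [-3.14156921e+00  7.19466905e-04  2.79378466e+00] [-4.70940721e-01  5.32469080e-01  1.36795996e+00  6.88242394e-05
  1.24044671e+00 -1.69395134e+00] 0.6133169979727663
[156.  158.3]
[148.2 165.1]
[163.3 151.9]
[151.5 136.4]
[338.3 330.9]
[334.4 349.9]
[341.8 313.6]
[339.5 303.8]
```

View pics/cmp.png

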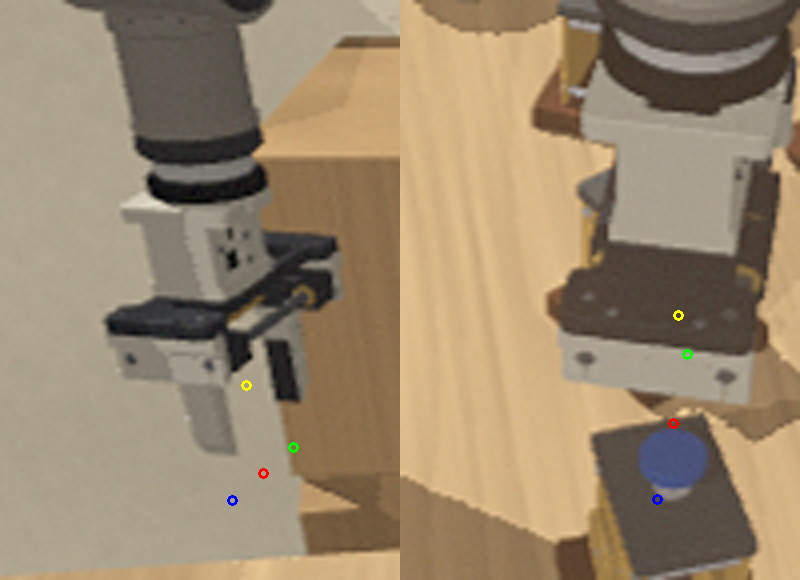

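Both pictures agree. At the start and now, the real fingertips look about 40 mm higher than the reported TCP. The start tips are at crop (215,450) and (288,400), against projections at (232,500) and (293,447). I'll turn the tool 90° where it is so the side camera can see the fingertips.

Emit:
arm_command(increments=[1,0,0,0,10,1,0,0,0,20,1,0,0,0,30,1,0,0,0,40,1,0,0,0,50,1,0,0,0,60,1,0,0,0,70,1,0,0,0,80,1,0,0,0,88,1,0,0,0,90,1,0,0,0,90])

```text
time: 5.18
tool_pos: [570.4, -204.7, 134.9]
tcp_rot: [3.142, -0.0, 1.225]
contact_force: [-0.1, -0.4, -0.1]
grip_width: 0.2
```

```bash
cat >> h.py <<'E'
def pr(n,q):
    c=imaging.calibration(n);W=np.array(c["world_to_cam"]);q=W[:3,:3]@np.array(q)+W[:3,3]
    return np.array([c["fx"]*q[0]/q[2]+c["cx"],c["fy"]*q[1]/q[2]+c["cy"]])
E
python3 - <<'E'
from h import *
from plant import sensors
o=sensors.get_obs();p=o["tool_pos"];print(o["time"],p,o["tcp_rot"],o["contact_force"])
out=[]
for n,x0,y0 in(("side",290,255),("top",362,178)):
    im=imaging.capture(n);cv2.imwrite(f"pics/{n}_c.png",im)
    b=cv2.resize(im[y0:y0+130,x0:x0+100],None,fx=4,fy=4,interpolation=cv2.INTER_CUBIC)
    for dz,col in((0,(0,0,255)),(42,(0,255,0)),(66,(0,255,255))):
        u=pr(n,p+[0,0,dz]);cv2.circle(b,tuple(int(4*k) for k in u-[x0,y0]),4,col,1)
    out.append(b)
cv2.imwrite("pics/c.png",np.hstack(out))
E
```

```text
5.175 [ 570.41038389 -204.65925121  134.85031221] [ 3.14150476e+00 -7.53904062e-05  1.22493058e+00] [-0.14467054 -0.44559796 -0.07078118]
```

View pics/c.png

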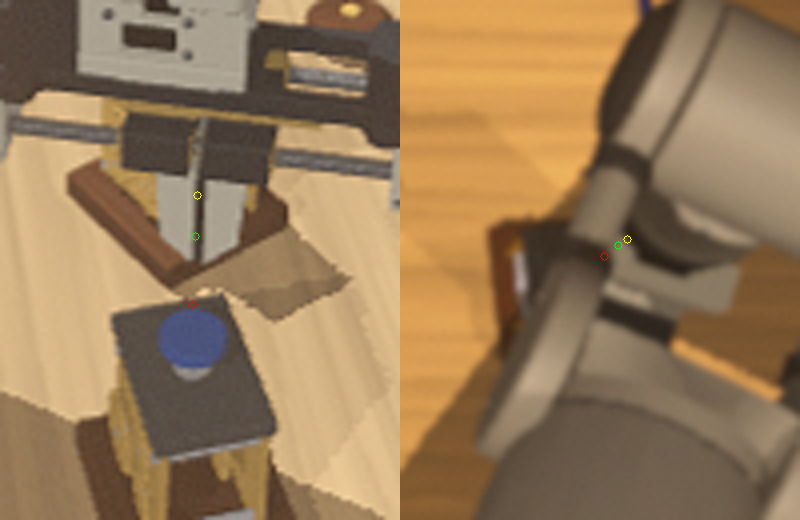

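The shut tips show at crop (200,258) in the side view, with the reported TCP at (192,304). That's about 11 px off. The arm hides the tips in the top view. In the start pose both cameras see the gripper, so I can triangulate it there at no time cost.

Run:
```python
from h import *
p=np.array([178.7,493.2,187.2]);ty=np.array([.341,.94,0])
out=[]
for n,x0,y0 in(("side",100,50),("top",20,380)):
    im=cv2.imread(f"pics/{n}0.png")
    b=cv2.resize(im[y0:y0+100,x0:x0+(80 if n=="side" else 120)],None,fx=4,fy=4,interpolation=cv2.INTER_CUBIC)
    for d,col in((0*ty,(0,0,255)),(-46*ty,(255,0,0)),(46*ty,(0,255,0)),(np.array([0,0,66.]),(0,255,255))):
        u=pr(n,p+d);cv2.circle(b,tuple(int(4*k) for k in u-[x0,y0]),4,col,1)
    out.append(b)
b=np.hstack(out);cv2.imwrite("pics/d.png",b);print(b.shape)
```

```text
(400, 800, 3)
```

View pics/d.png

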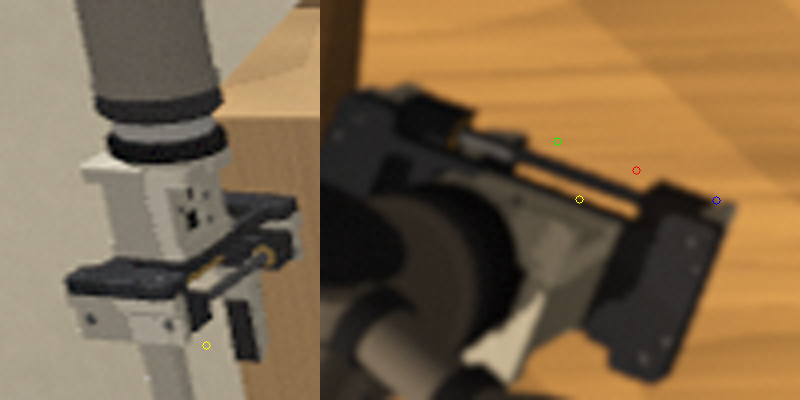

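Run:
```python
from h import *
p=np.array([178.7,493.2,187.2]);tx,ty=np.array([-.94,.341,0]),np.array([.341,.94,0])
for s,t in(((147,123.5),(122.5,431)),((118,123.5),(103.7,475))):
    o1,d1=ray("side",*s);o2,d2=ray("top",*t)
    k=np.linalg.lstsq(np.c_[d1,-d2],o2-o1,rcond=None)[0];a,b=o1+k[0]*d1,o2+k[1]*d2;m=(a+b)/2
    r=m-p;print(m.round(),"gap",np.linalg.norm(a-b).round(1),"tool xyz(up)",(r@tx).round(),(r@ty).round(),r[2].round())
# side rays through start tips / current tip: y,x at several heights
for nm,u in(("now",(290+200/4,255+258/4)),("startnear",(90+215/4,40+450/4)),("startfar",(90+288/4,40+400/4))):
    for z in(135,160,187,230): print(nm,z,onplane("side",*u,z).round())
```

```text
[193. 391. 327.] gap 2.9 tool xyz(up) -48.0 -92.0 140.0
[115. 424. 319.] gap 4.6 tool xyz(up) 37.0 -87.0 132.0
now 135 [ 580. -176.  135.]
now 160 [ 574. -201.  160.]
now 187 [ 567. -228.  187.]
now 230 [ 557. -271.  230.]
startnear 135 [111. 664. 135.]
startnear 160 [124. 605. 160.]
startnear 187 [139. 541. 187.]
startnear 230 [161. 439. 230.]
startfar 135 [157. 762. 135.]
startfar 160 [168. 699. 160.]
startfar 187 [180. 630. 187.]
startfar 230 [200. 522. 230.]
```

At the start, the end plate triangulates on the tool axis, so x and y agree with the report. The side rays meet the tool axis about 28 mm (shut) to 38 mm (open) above the reported tip. So the real tips seem to sit about 28 mm above the reported TCP. I'll go down in small guarded steps and let the force and pictures decide.

Emit:
arm_command(increments=[1,0,0,3,0,1,0,0,8,0,1,0,0,12,0,1,0,0,15,0,1,0,0,17,0,1,0,0,18,0,1,0,0,18,0,1,0,0,18,0])

```text
time: 6.28
tool_pos: [570.5, -204.7, 116.9]
tcp_rot: [3.141, -0.0, 1.223]
contact_force: [-0.6, 0.2, -0.3]
grip_width: 0.7
```

Run:
```python
from h import *
from plant import sensors
o=sensors.get_obs();p=o["tool_pos"];print(o["time"],p,o["contact_force"])
im=imaging.capture("side");cv2.imwrite("pics/side_e.png",im)
x0,y0=290,280
b=cv2.resize(im[y0:y0+80,x0:x0+100],None,fx=6,fy=6,interpolation=cv2.INTER_CUBIC)
u=pr("side",p);cv2.circle(b,tuple(int(6*k) for k in u-[x0,y0]),4,(0,0,255),1)
cv2.imwrite("pics/e.png",b); print(blob(im,(338,340),"blue"))
```

```text
6.275 [ 570.47374536 -204.65821279  116.93854379] [-0.6143211   0.16005935 -0.31264937]Traceback (most recent call last):
  File "<stdin>", line 8, in <module>
  File "h.py", line 12, in blob
    n,l,s,c=cv2.connectedComponentsWithStats(m); i=1+s[1:,4].argmax(); return c[i],s[i]
                                                     ~~~~~~~~~~~~~~^^
ValueError: attempt to get argmax of an empty sequence
```

View pics/e.png

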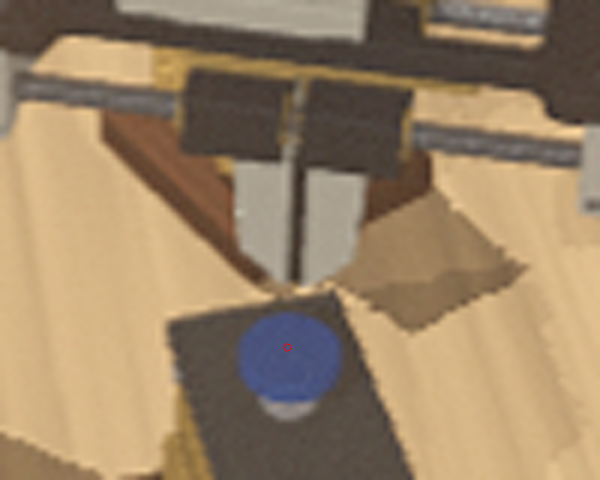

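No contact at reported z = 117, where a true tip would already touch the cap. The tips are at crop (295,285), about 20 mm above the untouched cap at (290,358) and in line with it. I'll go on down.

Emit:
arm_command(increments=[1,0,0,3,0,1,0,0,7,0,1,0,0,10,0,1,0,0,12,0,1,0,0,12,0,1,0,0,12,0])

```text
time: 7.08
tool_pos: [570.5, -204.7, 104.9]
tcp_rot: [3.141, -0.0, 1.223]
contact_force: [-0.0, 0.0, 0.1]
grip_width: 0.4
```

```bash
cat > look.py <<'E'
import sys
from h import *
from plant import sensors
name,cx,cy=sys.argv[1],int(sys.argv[2]),int(sys.argv[3])
o=sensors.get_obs();p=o["tool_pos"];print(o["time"],p.round(1),o["contact_force"].round(2))
im=imaging.capture("side");cv2.imwrite(f"pics/full_{name}.png",im)
x0,y0=cx-50,cy-55
b=cv2.resize(im[y0:y0+80,x0:x0+100],None,fx=6,fy=6,interpolation=cv2.INTER_CUBIC)
cv2.imwrite(f"pics/{name}.png",b)
E
python3 look.py f 338 338
python3 - <<'E'
import cv2,numpy as np
for n in("side_c","side_e","full_f"):
    im=cv2.imread(f"pics/{n}.png").astype(int);B,G,R=im[...,0],im[...,1],im[...,2]
    m=((B-R>35)&(B-G>10))[320:356,322:356];r,c=np.nonzero(m);print(n,m.sum(),c.min()+322,c.max()+322,r.min()+320,r.max()+320)
E
```

```text
7.075 [ 570.5 -204.7  104.9] [-0.01  0.03  0.07]
side_c 190 330 345 332 346
side_e 190 330 345 332 346
full_f 189 330 345 332 346
```

Emit:
arm_command(increments=[1,0,0,1.5,0,1,0,0,3,0,1,0,0,4.5,0,1,0,0,6,0,1,0,0,6,0,1,0,0,6,0])

```text
time: 7.88
tool_pos: [570.4, -204.6, 98.8]
tcp_rot: [3.142, -0.0, 1.223]
contact_force: [-0.3, 0.3, 0.8]
grip_width: 0.3
```

```bash
python3 look.py g 338 338
cat > cnt.py <<'E'
import cv2,numpy as np,sys
im=cv2.imread(f"pics/full_{sys.argv[1]}.png").astype(int);B,G,R=im[...,0],im[...,1],im[...,2]
m=((B-R>35)&(B-G>10))[320:356,322:356];r,c=np.nonzero(m);print(m.sum(),c.min()+322,c.max()+322,r.min()+320,r.max()+320)
E
python3 cnt.py g
```

```text
7.875 [ 570.4 -204.6   98.8] [-0.27  0.26  0.82]
172 330 345 334 346
```

View pics/g.png

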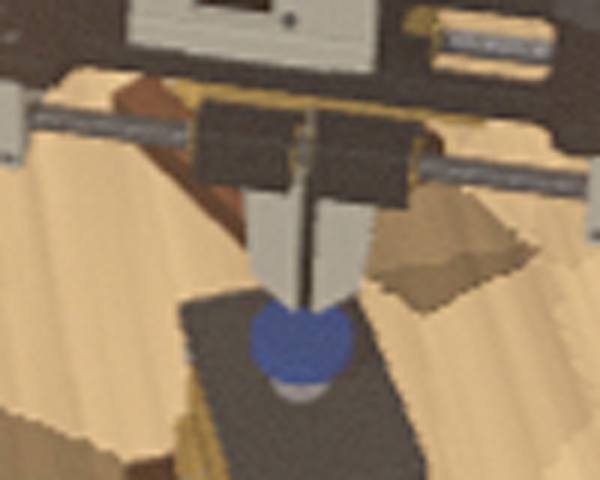

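The tips now cover the upper edge of the blue cap at crop (305,312). They are central in x, with about 6 mm left to the cap's centre.

Emit:
arm_command(increments=[1,0,0,1,0,1,0,0,2,0,1,0,0,3,0,1,0,0,4,0,1,0,0,4,0])

```text
time: 8.55
tool_pos: [570.3, -204.6, 94.7]
tcp_rot: [-3.141, -0.0, 1.223]
contact_force: [0.1, -0.8, 0.7]
grip_width: 0.5
```

```bash
python3 look.py h 338 338; python3 cnt.py h
```

```text
8.55 [ 570.3 -204.6   94.7] [ 0.11 -0.81  0.66]
156 330 345 334 346
```

Emit:
arm_command(increments=[1,0,0,0.5,0,1,0,0,1,0,1,0,0,1.5,0,1,0,0,2,0,1,0,0,2.5,0,1,0,0,3,0])

```text
time: 9.35
tool_pos: [570.4, -204.6, 91.7]
tcp_rot: [-3.142, -0.0, 1.223]
contact_force: [0.6, -0.5, -0.7]
grip_width: 0.5
```

```bash
python3 look.py i 338 338; python3 cnt.py i
```

```text
9.35 [ 570.4 -204.6   91.7] [ 0.58 -0.53 -0.66]
139 330 345 335 346
```

Emit:
arm_command(increments=[1,0,0,0.5,0,1,0,0,1,0,1,0,0,1.5,0,1,0,0,2,0,1,0,0,2.5,0,1,0,0,3,0])

```text
time: 10.15
tool_pos: [570.4, -204.6, 88.8]
tcp_rot: [3.142, -0.0, 1.223]
contact_force: [1.1, -0.0, -0.3]
grip_width: 0.0
```

```bash
python3 look.py j 338 338; python3 cnt.py j
```

```text
10.15 [ 570.4 -204.6   88.8] [ 1.1  -0.   -0.32]
122 330 345 335 346
```

Emit:
arm_command(increments=[1,0,0,0.5,0,1,0,0,1,0,1,0,0,1.5,0,1,0,0,2,0,1,0,0,2.5,0,1,0,0,3,0])

```text
time: 10.95
tool_pos: [570.4, -204.6, 85.8]
tcp_rot: [3.142, -0.0, 1.223]
contact_force: [0.1, -0.9, 0.1]
grip_width: 0.5
```

```bash
python3 look.py k 338 338; python3 cnt.py k
```

```text
10.95 [ 570.4 -204.6   85.8] [ 0.06 -0.92  0.09]
105 330 345 336 346
```

Emit:
arm_command(increments=[1,0,0,0.5,0,1,0,0,1,0,1,0,0,1.5,0,1,0,0,2,0,1,0,0,2.5,0,1,0,0,3,0])

```text
time: 11.75
tool_pos: [570.4, -204.6, 82.7]
tcp_rot: [-3.142, -0.0, 1.223]
contact_force: [-0.0, -0.5, -0.5]
grip_width: 0.7
```

```bash
python3 look.py l 338 338; python3 cnt.py l
```

```text
11.75 [ 570.4 -204.6   82.7] [-0.01 -0.52 -0.45]
90 330 345 337 346
```

View pics/l.png

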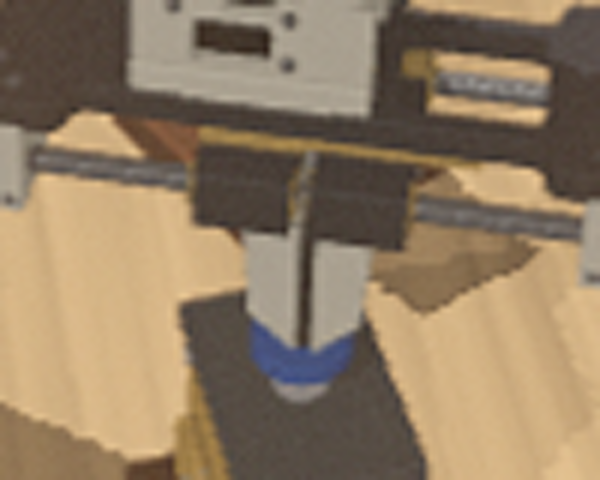

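The tips at crop (303,350) cover the rear half of the cap. The cap hasn't moved (bottom row still 346) and there's no force yet. The near edge of the tip is about 9 mm closer to the camera than the axis, so contact should be within a few mm.

Emit:
arm_command(increments=[1,0,0,0.5,0,1,0,0,1,0,1,0,0,1.5,0,1,0,0,2,0,1,0,0,2.5,0,1,0,0,3,0])

```text
time: 12.55
tool_pos: [570.4, -204.6, 80.1]
tcp_rot: [3.141, -0.0, 1.223]
contact_force: [-1.0, 0.5, 3.1]
grip_width: 0.3
```

```bash
python3 look.py m 338 338; python3 cnt.py m
```

```text
12.55 [ 570.4 -204.6   80.1] [-1.03  0.5   3.13]
75 330 345 338 346
```

Contact: 3.1 N at reported z of about 80. Now I'll push on slowly.

Emit:
arm_command(increments=[1,0,0,0.5,0,1,0,0,1,0,1,0,0,1.5,0,1,0,0,2,0,1,0,0,2.5,0,1,0,0,3,0])

```text
time: 13.35
tool_pos: [570.4, -204.6, 76.8]
tcp_rot: [3.142, -0.0, 1.223]
contact_force: [-0.4, 0.4, 2.2]
grip_width: 0.5
```

```bash
python3 look.py n 338 338; python3 cnt.py n
```

```text
13.35 [ 570.4 -204.6   76.8] [-0.37  0.45  2.22]
75 330 345 339 348
```

Emit:
arm_command(increments=[1,0,0,0.5,0,1,0,0,1.2,0,1,0,0,2,0,1,0,0,2.8,0,1,0,0,3.6,0,1,0,0,4.4,0,1,0,0,5,0,1,0,0,5,0])

```text
time: 14.4
tool_pos: [570.4, -204.6, 71.7]
tcp_rot: [-3.142, -0.0, 1.223]
contact_force: [-0.2, -1.1, 1.4]
grip_width: 0.1
```

```bash
python3 look.py o 338 338; python3 cnt.py o
```

```text
14.4 [ 570.4 -204.6   71.7] [-0.2  -1.09  1.43]
75 330 345 341 350
```

The blue cap has dropped 4 px, about 9 mm, so it's down. Next I'll lift and go over to white.

Emit:
arm_command(increments=[1,0,0,-4,0,1,0,0,-14,0,1,0,0,-28,0,1,0,0,-40,0,1,5,-1,-46,0,1,18,-3,-48,0,1,40,-7,-48,0,1,68,-12,-48,0,1,100,-18,-48,0,1,132,-24,-48,0,1,160,-29,-48,0,1,182,-33,-48,0,1,197,-36,-48,0,1,204,-37.5,-46,0,1,206,-38,-38,0,1,206,-38,-28,0,1,206,-38,-20,0,1,206,-38,-16,0,1,206,-38,-15,0,1,206,-38,-15,0])

```text
time: 16.95
tool_pos: [605.1, 1.9, 87.0]
tcp_rot: [3.141, -0.0, 1.223]
contact_force: [0.1, 0.2, 0.5]
grip_width: 0.1
```

```bash
python3 look.py p 335 269; python3 cnt.py p
```

```text
16.95 [605.1   1.9  87. ] [0.08 0.18 0.52]
193 330 345 336 350
```

View pics/p.png

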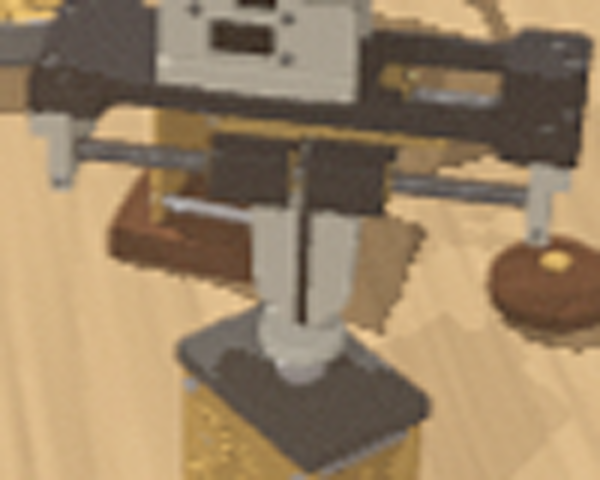

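The blue cap stays down with all of it visible (rows 336–350). The tips are at crop (303,325), just above the white cap at (302,340) and well centred. Now I'll tap white the same way.

Emit:
arm_command(increments=[1,0,0,1,0,1,0,0,2,0,1,0,0,3,0,1,0,0,4,0,1,0,0,5,0,1,0,0,5.6,0,1,0,0,6.2,0,1,0,0,6.8,0,1,0,0,7.4,0,1,0,0,8.1,0,1,0,0,8.8,0,1,0,0,9.6,0,1,0,0,10.4,0,1,0,0,11.2,0,1,0,0,12,0,1,0,0,12.8,0,1,0,0,13.6,0,1,0,0,14.4,0,1,0,0,15.2,0,1,0,0,15.2,0])

```text
time: 19.5
tool_pos: [604.9, 2.0, 71.5]
tcp_rot: [3.142, -0.0, 1.223]
contact_force: [-0.8, 1.1, 1.8]
grip_width: 0.4
```

```bash
python3 look.py q 335 269
python3 - <<'E'
import cv2
a,b=[cv2.imread(f"pics/full_{n}.png",0) for n in("side_c","p","q")[1:]]
o=cv2.imread("pics/side0.png",0)
print(o[262:286,335],b[262:286,335],sep="\n")
E
```

```text
19.5 [604.9   2.   71.5] [-0.81  1.06  1.85]
[117 131 221 224 222 222 222 221 222 225 187 160 155 137 128 120  82  74
  75 103 106 104 105 105]
[ 51  53  52  54  57  71  72  69  76  71  73 112 158 171 168 173  99  76
  80  82  80  78  81  80]
```

Emit:
arm_command(increments=[1,0,0,-4,0,1,0,0,-14,0,1,0,0,-28,0,1,0,0,-40,0,1,6,-2,-46,0,1,20,-5,-48,0,1,44,-12,-48,0,1,75,-21,-48,0,1,110,-30,-48,0,1,145,-40,-48,0,1,176,-49,-48,0,1,200,-55,-48,0,1,216,-60,-48,0,1,224,-62,-46,0,1,226,-63,-38,0,1,226,-63,-28,0,1,226,-63,-20,0,1,226,-63,-16,0,1,226,-63,-15,0,1,226,-63,-15,0])

```text
time: 22.05
tool_pos: [622.9, 235.9, 86.9]
tcp_rot: [3.141, -0.0, 1.223]
contact_force: [-0.4, -0.2, 0.1]
grip_width: 0.7
```

```bash
python3 look.py r 324 214; python3 cnt.py r
python3 - <<'E'
from h import *
im=cv2.imread("pics/full_r.png");o=cv2.imread("pics/side0.png")
print("white0",blob(o,(335,271),"white"),"now",blob(im,(335,274),"white"))
E
```

```text
22.05 [622.9 235.9  86.9] [-0.4  -0.22  0.06]
205 329 346 335 350
white0 (array([334.65151515, 268.67424242]), array([328, 264,  15,  11, 132], dtype=int32)) now (array([334.87719298, 272.05263158]), array([329, 267,  13,  11, 114], dtype=int32))
```

View pics/r.png

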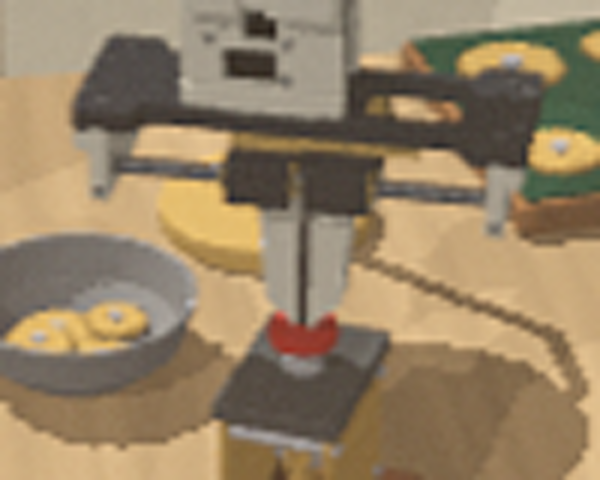

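The white cap is down 3.4 px, about 9 mm, and blue is still down. The tips at crop (302,325) are centred over the red cap at (303,335). Now I'll tap red.

Emit:
arm_command(increments=[1,0,0,1,0,1,0,0,2,0,1,0,0,3,0,1,0,0,4,0,1,0,0,5,0,1,0,0,5.6,0,1,0,0,6.2,0,1,0,0,6.8,0,1,0,0,7.4,0,1,0,0,8.1,0,1,0,0,8.8,0,1,0,0,9.6,0,1,0,0,10.4,0,1,0,0,11.2,0,1,0,0,12,0,1,0,0,12.8,0,1,0,0,13.6,0,1,0,0,14.4,0,1,0,0,15.2,0,1,0,0,15.2,0])

```text
time: 24.6
tool_pos: [622.6, 235.9, 71.2]
tcp_rot: [-3.141, 0.0, 1.223]
contact_force: [-1.0, -0.5, 2.6]
grip_width: 0.2
```

Emit:
arm_command(increments=[1,0,0,-4,0,1,0,0,-14,0,1,0,0,-30,0,1,0,0,-50,0,1,0,0,-70,0,1,0,0,-85,0,1,0,0,-90,0,1,0,0,-90,0,1,0,0,-90,0])

```text
time: 25.72
tool_pos: [622.2, 235.8, 160.5]
tcp_rot: [-3.14, 0.001, 1.223]
contact_force: [-0.7, -0.0, 0.2]
grip_width: 0.7
```

```bash
python3 look.py s 324 214; python3 cnt.py s
python3 - <<'E'
from h import *
im=cv2.imread("pics/full_s.png");o=cv2.imread("pics/side0.png")
for n,a in(("white",(335,272)),("red",(324,216))): print(n,blob(o,a,n),"now",blob(im,a,n))
E
```

```text
25.725 [622.2 235.8 160.5] [-0.69 -0.03  0.19]
206 329 346 335 350
white (array([334.65151515, 268.67424242]), array([328, 264,  15,  11, 132], dtype=int32)) now (array([334.75652174, 271.95652174]), array([329, 267,  13,  11, 115], dtype=int32))
red (array([324.04285714, 213.78571429]), array([319, 210,  11,   8,  70], dtype=int32)) now (array([324.08571429, 216.77142857]), array([319, 213,  11,   8,  70], dtype=int32))
```

Red is down 3.0 px, about 9.5 mm. All three caps are down and the gripper is well clear, so I'm handing in.

```bash
python3 -c "
from plant import ticket;print(ticket.close_job())"
```

```text
the job is handed in; nothing more can be done
None
```

I tapped the plungers in the order blue, white, red with closed fingertips, then lifted clear and handed in at about 25.7 s of the 43 s allowed. No verdict is reported.

**Plungers:** side-camera cap positions before and after put blue about 9 mm down, white about 9 mm and red about 9.5 mm. All are past the 6 mm needed and short of the 14 mm stop. Blue and white still read as down in the last picture.

**Force:** the highest reading was about 3 N, but readings come only at the end of each move or at a look, so a brief peak between them would not show. The gripper was clear, with almost no force on it.

**Disagreement found:** the real fingertips sit about 38–39 mm above the reported tool position. The arm touched nothing at reported z = 117 mm, where it should have met the blue cap; contact came only at about 80 mm. I found this on blue with slow, guarded steps and used the contact height for the other two. In x and y the report matched the pictures.

**Not checked:** I did not separately measure the bystanders or the switch at the end. The arm's path stayed clear of them. The caps moved less than half a pixel sideways, so the stands stayed put along the camera's left–right axis.

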